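# Make up two sampling kits from the stock

## Task

Make up the two sampling kits: the amber vial and the green tape roll go in the blue tray, the blue-capped vial and the cream tape roll in the yellow tray. In each tray stand the vial upright on the floor of the small recess and lay the roll flat on the floor of the large one. Leave the yellow-capped vial and the petri dish where they are, and do not tip any vial over.

Things in the scene. Friction and masses are not known exactly. Their poses are not given: they have to be found in the camera images.
- amber_vial: Amber (brown) glass vial, 24 mm across at the body (neck and crimp cap 21 mm), 51 mm tall, 22 g, standing upright; origin at the centre of its underside, z up along the vial; pink cap, blue and white label
- blue_cap_vial: White glass vial, 24 mm across at the body (neck and crimp cap 21 mm), 51 mm tall, 22 g, standing upright; origin at the centre of its underside, z up along the vial; blue cap
- yellow_cap_vial: White glass vial, 24 mm across at the body (neck and crimp cap 21 mm), 51 mm tall, 22 g, standing upright; origin at the centre of its underside, z up along the vial; yellow cap. Not part of either kit: stays in the stock
- green_roll: Roll of green tape lying flat, 62 mm diameter, 19 mm high, 40 g (its core is solid to the touch); origin at the centre of its underside, z up; grip across the diameter
- cream_roll: Roll of cream tape lying flat, 51 mm diameter, 32 mm high, 30 g (its core is solid to the touch); origin at the centre of its underside, z up; grip across the diameter
- petri_dish: Beige lidded petri dish, 61 mm diameter, 15 mm high; origin at the centre of its underside. Not part of either kit: stays in the stock
- blue_tray: Blue plastic kit tray, a slab 92 mm (its x) by 140 mm (its y), 9 mm high, fixed to the table, origin at the centre of its underside, z up; a carrying tab marks its +y end. Two square recesses, 5 mm deep with black floors (4 mm above the underside): the small one 42 mm square, centred at x 0, y +43 mm; the large one 80 mm square, centred at x 0, y -24 mm
- yellow_tray: Yellow plastic kit tray, a slab 92 mm (its x) by 140 mm (its y), 9 mm high, fixed to the table, origin at the centre of its underside, z up; a carrying tab marks its +y end. Two square recesses, 5 mm deep with black floors (4 mm above the underside): the small one 42 mm square, centred at x 0, y +43 mm; the large one 80 mm square, centred at x 0, y -24 mm
Mind the look-alikes: they are no part of the job. What is shaped like the blue_cap_vial but red is not meant.

How it is judged (in metres and radians):
At the end, for the whole second after the job is handed in: Amber vial and green roll in the blue tray, blue-capped vial and cream roll in the yellow: vials in the small recesses, rolls in the large, level on the floor, within 11 mm of centre in x and y (cream roll 16.5), at rest. Other vial and dish moved under 20 mm (x of amber_vial in the frame of blue_tray between -0.011 and 0.011 m and y of amber_vial in the frame of blue_tray between 0.032 and 0.054 m and z of amber_vial in the frame of blue_tray between 0.001 and 0.0065 m and angle between each of amber_vial, green_roll, blue_cap_vial, cream_roll's own z axis and vertical below 0.08 rad and linear speed of each of amber_vial, green_roll, blue_cap_vial, cream_roll below 0.02 m/s and x of green_roll in the frame of blue_tray between -0.011 and 0.011 m and y of green_roll in the frame of blue_tray between -0.035 and -0.013 m and z of green_roll in the frame of blue_tray between 0.001 and 0.0065 m and x of blue_cap_vial in the frame of yellow_tray between -0.011 and 0.011 m and y of blue_cap_vial in the frame of yellow_tray between 0.032 and 0.054 m and z of blue_cap_vial in the frame of yellow_tray between 0.001 and 0.0065 m and x of cream_roll in the frame of yellow_tray between -0.0165 and 0.0165 m and y of cream_roll in the frame of yellow_tray between -0.0405 and -0.0075 m and z of cream_roll in the frame of yellow_tray between 0.001 and 0.0065 m and distance of each of yellow_cap_vial, petri_dish from where it was at the start of the episode below 0.02 m); the robot touches nothing.
It fails at once if a vial is tipped over (angle between any of amber_vial, blue_cap_vial, yellow_cap_vial's own z axis and vertical above 0.7 rad).
It fails at once if the yellow-capped vial or the petri dish is taken or pushed more than 20 mm from its place (distance of any of yellow_cap_vial, petri_dish from where it was at the start of the episode above 0.02 m).
It also fails if it takes over 102 s, if anything falls off the work surface, if the arm or the gripper's body presses on something with over 40 N, if the wrist force passes 120 N, or if a joint passes its speed limit or range.

## Robot

A 6-joint arm with a two-finger parallel gripper is mounted at the origin on a cart in front of the work surface, level with it; the furniture and walls round the work are solid. World frame = base frame: x ahead of the robot, y to its left, z up, the work surface at z = 0. Lengths are in m, angles in degrees, forces in N, time in s.
With the tool pointing down it reaches from about 0.4 to 0.825 m from the base axis. Payload 7 kg.
Tool frame: the origin (TCP) lies midway between the tips of the shut fingers; the grasp point (between the pads) lies 19 mm behind it; z points along the fingers, y is the line along which they close (so a half turn about z gives the same grasp; the last joint's range is limited). The gripper opens to 88 mm and grips with 3 to 60 N. Pads are 19 mm wide; open, the fingers measure 130 mm over their backs; the gripper's body (78 mm by 193 mm) begins 47 mm behind the grasp point.
Start: joints at [-50.644, 20.546, 0.682, 0, -70.136, -16.507], TCP at [0.262, -0.622, 0.227] pointing down, gripper open.
Joint ranges: [-176.03, 176.03], [-82.01, 121.73], [-58.28, 71.71], [-173.87, 95.51], [-174.79, -0.11], [-173.66, 173.66]. Speed limits (degrees/s): [136.94, 136.94, 172.46, 180, 180, 180].

## Interface

Orientations are given as [roll, pitch, yaw] about the fixed x, y, z axes, in that order (R = Rz(yaw) Ry(pitch) Rx(roll)).
In Python, from plant import ctrl gives the robot as it stands. The module is installed in compiled form; this text tells all that it offers.
- The arm moves only by the tool send_rows, never from a script. Its argument "plan" is a list that holds one entry, the list of rows, each a list of 6 numbers: the shift along the tool's x, y, z in parts of the range, where 1.0 means 75 cm, then the turn, a rotation vector about the tool's x, y, z in parts of the range, where 1.0 means 90 degrees. A call has 1 to 8 rows; each row is the pose to reach, as a shift and turn from the pose commanded when the call began, along the tool's axes at that moment; what a row does not reach only later rows make up. A row lasts 1/12 s, in which the tool goes at most 41.7 mm and 7.16 degrees, less where a joint would pass 70% of its speed; a pose out of reach is approached as far as the arm can. A call with a gripper value outside its range is refused whole. "fingers" is the opening, from 0 (shut) to 1 (fully open), set as the call begins (left out, the last holds). The fingers move at their own pace and stop on an object; the grip force is fixed at half the most. Time passes only in rows, so rows that repeat a pose let the fingers close. It gives the time, the measured TCP pose, the force, the opening and the grip force at its end, in the units of the state.
- ctrl.get_obs(): the state, without advancing time (a new reading comes with each control period).
- ctrl.snapshot(name): name is "scene" or "top" or "wrist"; returns a dict with "img" (384x512x3 uint8, red, green, blue), "K" (3x3 intrinsics, pixels), "pose" (4x4, takes a point from camera to world coordinates). Camera axes: x right, y down, z forward; pixel columns grow to the right and rows downward; lengths in m; the calibration is good to about 2 mm. A picture is of the moment at which its call begins. There is no depth.
- ctrl.close_job(): hands the job in; it is judged then, once.
The state is a dict: "clock": time; "joint_pos": joint angles; "qvel": joint speeds; "tau": joint torques, N m; "tool_pos": TCP position; "orientation": TCP orientation; "force": force on the tool from outside, world axes, zero at the start; "moment": the same for the moment, N m; "opening": finger opening in m; "gripper_force": force on a finger pad.
Only numpy, scipy, OpenCV 4.12 (cv2) and the standard library are available. Lean on these libraries where they do the work, as an engineer would, in place of code of your own. Each camera call takes 0.05 s, during which the arm holds its last target. There are 200 camera calls.

## Working session

There is one attempt and no reset: what is moved stays moved. The work goes in short steps, Python scripts to look and compute and a tool call to move; the robot and the scene stay as the last step left them, time stands still between calls to the robot, and variables do not carry over. Pictures are saved under pics/ and viewed, at most 14 in all, crops included, and the job is handed in when it is done.

Besides the shell and the picture viewer there is one more tool, called after "Emit:" in YAML: its name, and indented under it one key for each argument. send_rows: Moves the arm, as the interface text tells. Its arguments: {"type":"object","properties":{"plan":{"type":"array","items":{"type":"array","items":{"type":"array","items":{"type":"number"}}}},"fingers":{"type":"number"}},"required":["plan"]}

```bash
mkdir -p pics; cat > h.py <<'E'
import numpy as np, cv2
from plant import ctrl
from scipy.spatial.transform import Rotation as R
def snap(n,f):
    s=ctrl.snapshot(n); cv2.imwrite(f'pics/{f}.png',s['img'][:,:,::-1]); np.savez(f'pics/{f}.npz',K=s['K'],pose=s['pose']); return s
def px2w(f,u,v,z):
    d=np.load(f'pics/{f}.npz');K,P=d['K'],d['pose']
    r=P[:3,:3]@np.linalg.solve(K,[u,v,1.]); o=P[:3,3]
    return o+r*(z-o[2])/r[2]
def w2px(f,p):
    d=np.load(f'pics/{f}.npz');c=d['pose'][:3,:3].T@(np.array(p)-d['pose'][:3,3]);q=d['K']@c;return q[:2]/q[2]
E
python3 - <<'E'
from h import *
print(ctrl.get_obs())
a=snap('top','top0');b=snap('scene','scene0')
for s in(a,b):print(s['pose'].round(3),s['K'].round(1))
cv2.imwrite('pics/t0.png',cv2.resize(a['img'][:,:,::-1],(800,600),interpolation=cv2.INTER_CUBIC))
E
```

```text
{'clock': 0.0, 'joint_pos': array([-5.06432270e+01,  2.05895762e+01,  6.33625982e-01, -2.10424679e-02,
       -7.01380724e+01, -1.65057021e+01]), 'qvel': array([ 0.06114964, -0.02872928,  0.09514791, -0.06206892, -0.03580676,
        0.0625306 ]), 'tau': array([ 7.97143207e-05, -5.82714200e+01,  2.93051541e+01,  6.99694142e+00,
        6.72103168e-03, -1.69092427e-04]), 'tool_pos': array([ 0.26189204, -0.6215709 ,  0.22563967]), 'orientation': array([ 1.79904231e+02, -7.74926241e-03, -1.57156088e+02]), 'force': array([-0.36743556,  0.15464   , -1.0106799 ]), 'moment': array([-0.02903723,  0.01817528, -0.03160837]), 'gripper_force': 0.0, 'opening': 0.0876856945455554}
[[ 0.015 -0.995  0.096  0.389]
 [-1.    -0.012  0.025  0.059]
 [-0.024 -0.097 -0.995  1.057]
 [ 0.     0.     0.     1.   ]] [[404.    0.  260.7]
 [  0.  404.  189.8]
 [  0.    0.    1. ]]
[[-0.841 -0.346  0.416  0.038]
 [-0.541  0.567 -0.622  0.741]
 [-0.021 -0.748 -0.663  0.774]
 [ 0.     0.     0.     1.   ]] [[482.4   0.  259.9]
 [  0.  482.4 194. ]
 [  0.    0.    1. ]]
```

View pics/t0.png

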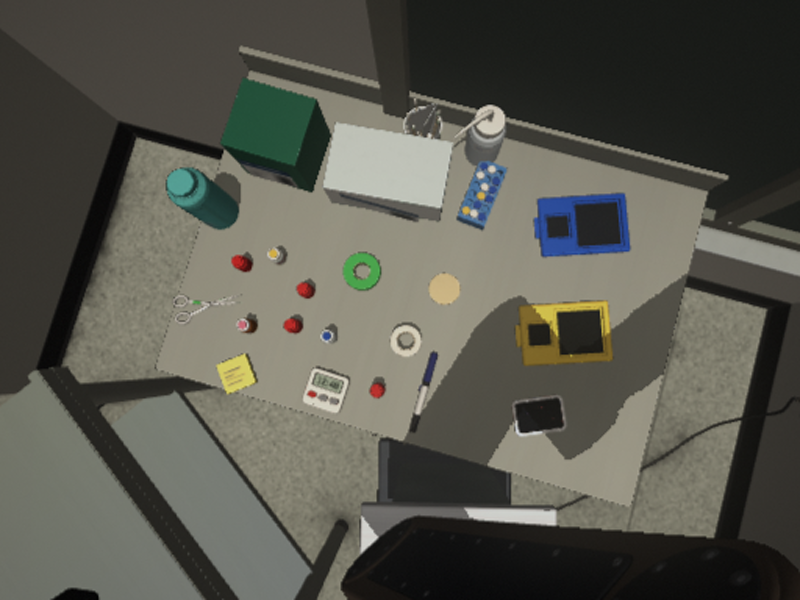

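View pics/scene0.png

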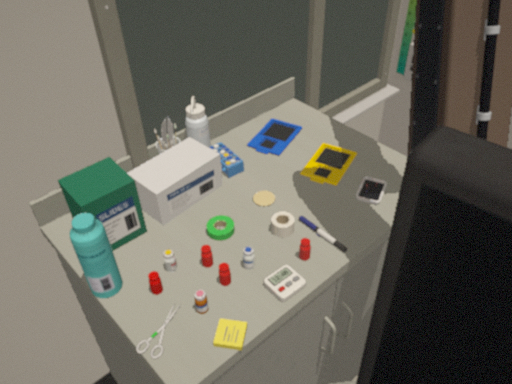

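The top view (at 800x600) shows:
- **Vials:** pink-capped amber vial at (246,325), blue cap at (328,336), yellow cap at (276,255). Red look-alikes stand at (241,262), (305,289), (292,325) and (377,390).
- **Rolls and dish:** green roll at (361,271), cream roll at (405,341), beige dish at (445,289).
- **Trays:** blue at (582,225) and yellow at (565,333), both with tabs to the left.

I'll confirm these in enlarged crops.

```bash
python3 - <<'E'
from h import *
im=cv2.imread('pics/top0.png')
def crop(x0,y0,w,h,k,f): cv2.imwrite(f,cv2.resize(im[y0:y0+h,x0:x0+w],None,fx=k,fy=k,interpolation=cv2.INTER_CUBIC))
crop(140,150,160,110,5,'pics/c1.png')
crop(325,115,90,125,4.8,'pics/c2.png')
E
```

```text
(no output)
```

View pics/c1.png

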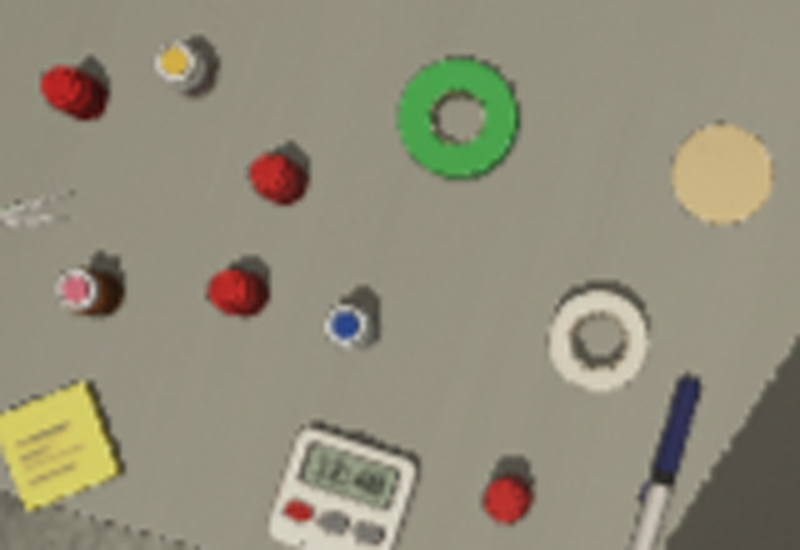

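View pics/c2.png

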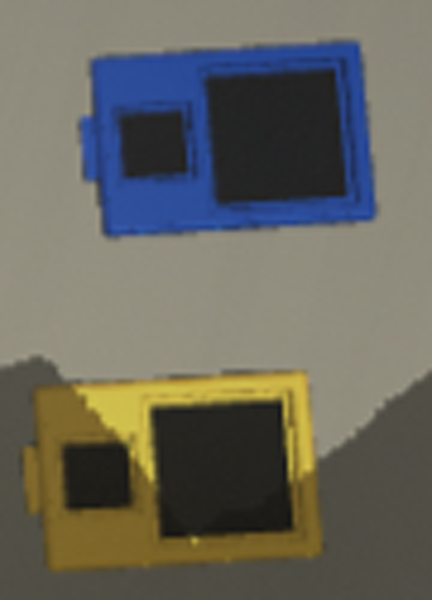

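The crop confirms the amber vial (pink cap at crop (75,290), brown body), the blue cap at (345,325), the yellow cap at (175,62), green roll at (458,118) and cream roll at (598,340). Next I'll compute world positions.

```bash
python3 - <<'E'
from h import *
def c1(x,y):return (x+.5)/5-.5+140,(y+.5)/5-.5+150
def c2(x,y):return (x+.5)/4.8-.5+325,(y+.5)/4.8-.5+115
for n,x,y,z in [('amber',75,290,.051),('bluecap',345,325,.051),('yelcap',175,62,.051),('green',458,118,.019),('cream',598,341,.032),('petri',722,173,.015),('red1',62,85,.051),('red2',270,173,.051),('red3',228,290,.051),('red4',506,503,.051)]:
    p=px2w('top0',*c1(x,y),z);print(n,p.round(4),np.hypot(*p[:2]).round(3))
for n,a,b,z in [('greenW',(397,118),(520,118),.019),('creamW',(548,341),(650,341),.032)]:
    print(n,np.linalg.norm(px2w('top0',*c1(*a),z)-px2w('top0',*c1(*b),z)))
for n,c in [('blue',[(92,58),(358,42),(375,217),(107,236)]),('yellow',[(37,387),(305,372),(321,555),(51,570)])]:
    q=[px2w('top0',*c2(*i),.009) for i in c]
    ctr=np.mean(q,0); Y=(q[0]+q[3]-q[1]-q[2])/2; X=(q[1]+q[0]-q[2]-q[3])/2
    print(n,ctr.round(4),'len',np.linalg.norm(Y[:2]).round(3),np.linalg.norm(X[:2]).round(3))
    ang=np.degrees([np.arctan2(Y[1],Y[0])-np.pi/2,np.arctan2(X[1],X[0])]);print(ang)
    y=Y/np.linalg.norm(Y); print('small',(ctr+y*.043).round(4),'large',(ctr-y*.024).round(4))
for n,a in [('blue',[(153,145),(278,137)]),('yellow',[(97,476),(224,469)])]:
    for i in a: print(n,px2w('top0',*c2(*i),.004).round(4))
o=ctrl.get_obs();print(R.from_euler('xyz',o['orientation'],degrees=True).as_matrix().round(3))
s=snap('wrist','w0');print(s['pose'].round(4),s['K'].round(1))
E
```

```text
amber [0.4378 0.3501 0.051 ] 0.561
bluecap [0.4221 0.2137 0.051 ] 0.473
yelcap [0.554  0.3037 0.051 ] 0.632
green [0.5314 0.1626 0.019 ] 0.556
cream [0.4165 0.0878 0.032 ] 0.426
petri [0.5048 0.0252 0.015 ] 0.505
red1 [0.5416 0.3609 0.051 ] 0.651
red2 [0.498  0.2536 0.051 ] 0.559
red3 [0.4388 0.2729 0.051 ] 0.517
red4 [0.3355 0.1315 0.051 ] 0.36
greenW 0.06403743286584233
creamW 0.05170781593064612
blue [ 0.616  -0.2071  0.009 ] len 0.145 0.098
[4.38490948 4.39461527]
small [ 0.6128 -0.1643  0.009 ] large [ 0.6179 -0.2311  0.009 ]
yellow [ 0.4341 -0.1759  0.009 ] len 0.144 0.098
[3.9985354  4.14148086]
small [ 0.4311 -0.133   0.009 ] large [ 0.4358 -0.1998  0.009 ]
blue [ 0.6127 -0.1649  0.004 ]
blue [ 0.6178 -0.233   0.004 ]
yellow [ 0.4308 -0.1333  0.004 ]
yellow [ 0.4355 -0.2015  0.004 ]
[[-0.922 -0.388 -0.001]
 [-0.388  0.922  0.001]
 [ 0.     0.001 -1.   ]]
[[-0.3875  0.894   0.225   0.201 ]
 [ 0.9219  0.3754  0.096  -0.647 ]
 [ 0.0013  0.2446 -0.9696  0.3843]
 [ 0.      0.      0.      1.    ]] [[300.3   0.  252.7]
 [  0.  300.3 195.1]
 [  0.    0.    1. ]]
```

```bash
cat >> h.py <<'E'
def legs(wps):
    """shift(cm)/turn(deg) for successive waypoints (x,y,z,yaw), from the measured pose"""
    o=ctrl.get_obs(); p=o['tool_pos']; r=R.from_euler('xyz',o['orientation'],degrees=True)
    print('now',o['clock'],p.round(4),o['orientation'].round(2),'open',round(o['opening'],4),'F',o['gripper_force'])
    for w in wps:
        t=R.from_euler('xyz',[180,0,w[3]],degrees=True)
        d=r.inv().apply(np.array(w[:3])-p)*100; v=(r.inv()*t).as_rotvec(degrees=True)
        print(w,d.round(2),v.round(1),'rows',round(max(np.linalg.norm(d)/4.17,np.linalg.norm(v)/7.16),1))
        p,r=np.array(w[:3]),t
E
python3 -c "
from h import *
legs([(.5,-.2,.2,-90),(.438,.35,.2,-90),(.438,.35,.11,-90)])"
```

```text
now 0.15 [ 0.262  -0.6217  0.2258] [ 1.7993e+02 -1.0000e-02 -1.5715e+02] open 0.0874 F 0.0
(0.5, -0.2, 0.2, -90) [-38.31  29.62   2.62] [  0.1   0.  -67.2] rows 11.6
(0.438, 0.35, 0.2, -90) [-55.    6.2   0. ] [0. 0. 0.] rows 13.3
(0.438, 0.35, 0.11, -90) [ 0. -0.  9.] [0. 0. 0.] rows 2.2
```

Units first: shifts go in shares of 75 cm and turns go in shares of 90 degrees. So -19.2 cm / 75 = -0.256, 14.8 cm / 75 = 0.1973, -33.6 degrees / 90 = -0.3733.

Emit:
send_rows:
  plan:
    - [[-0.256,0.1973,0.0173,0,0,-0.3733],[-0.256,0.1973,0.0173,0,0,-0.3733],[-0.256,0.1973,0.0173,0,0,-0.3733],[-0.256,0.1973,0.0173,0,0,-0.3733],[-0.256,0.1973,0.0173,0,0,-0.3733],[-0.256,0.1973,0.0173,0,0,-0.3733],[-0.256,0.1973,0.0173,0,0,-0.3733],[-0.256,0.1973,0.0173,0,0,-0.3733]]
  fingers: 0.5

```text
clock: 0.82
tool_pos: [0.3825, -0.4095, 0.2137]
orientation: [-180.0, 0.0, -123.4]
force: [-0.3, 0.3, 0.1]
opening: 0.0448
gripper_force: 0.0
```

```bash
python3 -c "
from h import *
legs([(.5,-.2,.2,-90),(.438,.35,.2,-90)])"
```

```text
now 0.8167 [ 0.3825 -0.4095  0.2137] [-1.7999e+02  1.0000e-02 -1.2336e+02] open 0.0448 F 0.0
(0.5, -0.2, 0.2, -90) [-23.96   1.71   1.38] [ -0.    0.  -33.4] rows 5.8
(0.438, 0.35, 0.2, -90) [-55.    6.2   0. ] [0. 0. 0.] rows 13.3
```

Works as expected.

Scaled: -24 cm / 75 = -0.32, 1.7 cm / 75 = 0.0227, -33.4 degrees / 90 = -0.3711.

Emit:
send_rows:
  plan:
    - [[-0.32,0.0227,0.0187,0,0,-0.3711],[-0.32,0.0227,0.0187,0,0,-0.3711],[-0.32,0.0227,0.0187,0,0,-0.3711],[-0.32,0.0227,0.0187,0,0,-0.3711],[-0.32,0.0227,0.0187,0,0,-0.3711],[-0.32,0.0227,0.0187,0,0,-0.3711],[-0.32,0.0227,0.0187,0,0,-0.3711]]

```text
clock: 1.4
tool_pos: [0.5023, -0.1989, 0.1991]
orientation: [-180.0, 0.0, -90.0]
force: [0.3, 0.0, -0.3]
opening: 0.0437
gripper_force: 0.0
```

Scaled: -27.5 cm / 75 = -0.3667, 3.1 cm / 75 = 0.0413.

Emit:
send_rows:
  plan:
    - [[-0.3667,0.0413,0,0,0,0],[-0.3667,0.0413,0,0,0,0],[-0.3667,0.0413,0,0,0,0],[-0.3667,0.0413,0,0,0,0],[-0.3667,0.0413,0,0,0,0],[-0.3667,0.0413,0,0,0,0],[-0.3667,0.0413,0,0,0,0],[-0.3667,0.0413,0,0,0,0]]

```text
clock: 2.07
tool_pos: [0.4701, 0.0763, 0.1998]
orientation: [-179.9, 0.0, -90.0]
force: [-0.7, -0.4, 0.1]
opening: 0.044
gripper_force: 0.0
```

Emit:
send_rows:
  plan:
    - [[-0.3667,0.0413,0,0,0,0],[-0.3667,0.0413,0,0,0,0],[-0.3667,0.0413,0,0,0,0],[-0.3667,0.0413,0,0,0,0],[-0.3667,0.0413,0,0,0,0],[-0.3667,0.0413,0,0,0,0],[-0.3667,0.0413,0,0,0,0],[-0.3667,0.0413,0,0,0,0]]

```text
clock: 2.73
tool_pos: [0.4403, 0.3519, 0.1989]
orientation: [-180.0, -0.0, -90.1]
force: [0.3, -0.1, 0.6]
opening: 0.044
gripper_force: 0.0
```

```bash
python3 -c "
from h import *
legs([(.438,.35,.11,-90)]); snap('wrist','w1')
for p in [(.438,.35,.0),(.438,.35,.051)]: print(w2px('w1',p))
"
```

```text
now 2.7333 [0.4403 0.3519 0.1989] [-1.7998e+02 -1.0000e-02 -9.0070e+01] open 0.044 F 0.0
(0.438, 0.35, 0.11, -90) [0.19 0.23 8.89] [-0.  -0.  -0.1] rows 2.1
[254.23365521 173.51926201]
[254.42175277 182.05961405]
```

View pics/w1.png

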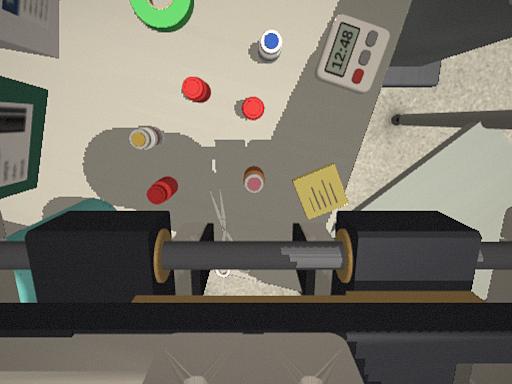

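The wrist picture shows the amber vial's pink cap at (254,183), against a prediction of (254,182), so the position is right. Descending.

Scaled: 18.9 cm / 75 = 0.252, 17.5 cm / 75 = 0.2333.

Emit:
send_rows:
  plan:
    - [[0.0027,0.0027,0.0533,0,0,0],[0.0027,0.0027,0.1067,0,0,0],[0.0027,0.0027,0.1467,0,0,0],[0.0027,0.0027,0.18,0,0,0],[0.0027,0.0027,0.2067,0,0,0],[0.0027,0.0027,0.2333,0,0,0],[0.0027,0.0027,0.252,0,0,0],[0.0027,0.0027,0.252,0,0,0]]

```text
clock: 3.45
tool_pos: [0.4372, 0.343, 0.0076]
orientation: [179.8, -0.3, -90.3]
force: [-0.2, -0.3, -0.4]
opening: 0.0441
gripper_force: 0.0
```

Emit:
send_rows:
  plan:
    - [[0,0,0,0,0,0],[0,0,0,0,0,0],[0,0,0,0,0,0],[0,0,0,0,0,0],[0,0,0,0,0,0],[0,0,0,0,0,0]]
  fingers: 0

```text
clock: 3.95
tool_pos: [0.4381, 0.3469, 0.0117]
orientation: [-179.9, 0.1, -90.1]
force: [0.7, -1.8, 6.3]
opening: 0.023
gripper_force: 30.0
```

```bash
python3 -c "
from h import *
legs([(.438,.35,.13,-90),(.5,.1,.13,-90),(.6128,-.1645,.13,-86),(.6128,-.1645,.016,-86)])
for p in [(.4221,.2137,.051),(.5314,.1626,.019),(.554,.3037,.051)]: print(w2px('w1',p))
"
```

```text
now 3.95 [0.4381 0.3469 0.0117] [-1.7992e+02  7.0000e-02 -9.0120e+01] open 0.023 F 30.000928044319153
(0.438, 0.35, 0.13, -90) [-3.200e-01 -1.000e-02 -1.183e+01] [-0.1  0.1 -0.1] rows 2.8
(0.5, 0.1, 0.13, -90) [25.  -6.2 -0. ] [0. 0. 0.] rows 6.2
(0.6128, -0.1645, 0.13, -86) [ 26.45 -11.28  -0.  ] [ 0.  0. -4.] rows 6.9
(0.6128, -0.1645, 0.016, -86) [ 0.  -0.  11.4] [0. 0. 0.] rows 2.7
[271.42574775  38.40046914]
[160.07647595  -9.36306077]
[138.86412493 137.05195046]
```

Scaled: -11.8 cm / 75 = -0.1573, -8.5 cm / 75 = -0.1133.

Emit:
send_rows:
  plan:
    - [[-0.004,0,-0.0267,0,0,0],[-0.004,0,-0.0667,0,0,0],[-0.004,0,-0.1133,0,0,0],[-0.004,0,-0.1573,0,0,0],[-0.004,0,-0.1573,0,0,0]]

```text
clock: 4.37
tool_pos: [0.4399, 0.3526, 0.1357]
orientation: [-179.6, 0.5, -90.1]
force: [0.3, 1.3, 0.2]
opening: 0.023
gripper_force: 30.0
```

Emit:
send_rows:
  plan:
    - [[0.0267,-0.0067,0,0,0,0],[0.0733,-0.02,0,0,0,0],[0.3333,-0.0827,0,0,0,0],[0.3333,-0.0827,0,0,0,0],[0.3333,-0.0827,0,0,0,0],[0.3333,-0.0827,0,0,0,0],[0.3333,-0.0827,0,0,0,0],[0.3333,-0.0827,0,0,0,0]]

```text
clock: 5.03
tool_pos: [0.4987, 0.0948, 0.1285]
orientation: [180.0, -0.0, -90.4]
force: [-0.0, 0.8, -0.2]
opening: 0.0233
gripper_force: 30.0
```

Scaled: 26.4 cm / 75 = 0.352, -11.3 cm / 75 = -0.1507, -4 degrees / 90 = -0.0444.

Emit:
send_rows:
  plan:
    - [[0.352,-0.1507,0,0,0,-0.0444],[0.352,-0.1507,0,0,0,-0.0444],[0.352,-0.1507,0,0,0,-0.0444],[0.352,-0.1507,0,0,0,-0.0444],[0.352,-0.1507,0,0,0,-0.0444],[0.352,-0.1507,0,0,0,-0.0444],[0.352,-0.1507,0,0,0,-0.0444],[0.352,-0.1507,0,0,0,-0.0444]]

```text
clock: 5.7
tool_pos: [0.6129, -0.17, 0.1279]
orientation: [-180.0, -0.1, -86.4]
force: [1.0, 0.4, -0.3]
opening: 0.0229
gripper_force: 30.0
```

```bash
python3 -c "
from h import *
import time
s=snap('wrist','w2')
legs([(.6128,-.1645,.03,-86),(.6128,-.1645,.017,-86)])
for n in [(0.6128,-.1646,.004),(.6178,-.232,.004)]: print(w2px('w2',n))
"
```

```text
now 5.75 [ 0.6116 -0.1677  0.1276] [ 1.7996e+02 -1.0000e-02 -8.6380e+01] open 0.023 F 29.99945104122162
(0.6128, -0.1645, 0.03, -86) [-0.32 -0.14  9.76] [ 0.  -0.  -0.4] rows 2.3
(0.6128, -0.1645, 0.017, -86) [ 0.  -0.   1.3] [0. 0. 0.] rows 0.3
[251.82898454 194.51816365]
[250.94193113 122.82986143]
```

View pics/w2.png

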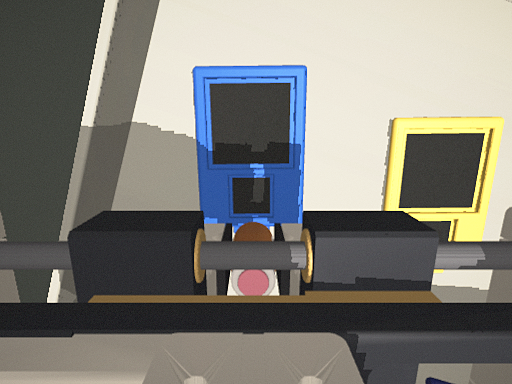

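The wrist view shows the small recess at (251,195) and the large one at (250,122). Both match predictions, and the amber vial is held upright.

Scaled: 11 cm / 75 = 0.1467, 10.6 cm / 75 = 0.1413.

Emit:
send_rows:
  plan:
    - [[-0.004,-0.0013,0.0467,0,0,0],[-0.004,-0.0013,0.0867,0,0,0],[-0.004,-0.0013,0.1133,0,0,0],[-0.004,-0.0013,0.1333,0,0,0],[-0.004,-0.0013,0.1413,0,0,0],[-0.004,-0.0013,0.1467,0,0,0],[-0.004,-0.0013,0.1467,0,0,0],[-0.004,-0.0013,0.1467,0,0,0]]

```text
clock: 6.42
tool_pos: [0.6126, -0.1615, 0.0195]
orientation: [-179.9, -0.0, -86.1]
force: [0.3, -0.4, -1.0]
opening: 0.0234
gripper_force: 30.0
```

Scaled: 0.1 cm / 75 = 0.0013.

Emit:
send_rows:
  plan:
    - [[0,0,0.0013,0,0,0],[0,0,0.0013,0,0,0],[0,0,0.0013,0,0,0]]

```text
clock: 6.67
tool_pos: [0.6123, -0.1619, 0.0184]
orientation: [-179.9, -0.0, -86.2]
force: [-0.5, -0.3, -0.8]
opening: 0.0231
gripper_force: 30.0
```

Scaled: 0.2 cm / 75 = 0.0027, 0.1 cm / 75 = 0.0013.

Emit:
send_rows:
  plan:
    - [[0.0027,0,0.0013,0,0,0],[0.0027,0,0.0027,0,0,0],[0.0027,0,0.0027,0,0,0],[0.0027,0,0.0027,0,0,0]]

```text
clock: 7.0
tool_pos: [0.6123, -0.1641, 0.0158]
orientation: [-180.0, -0.0, -86.2]
force: [-0.3, -1.4, 2.7]
opening: 0.0234
gripper_force: 30.0
```

Emit:
send_rows:
  plan:
    - [[0,0,0,0,0,0],[0,0,0,0,0,0],[0,0,0,0,0,0],[0,0,0,0,0,0]]
  fingers: 0.5

```text
clock: 7.33
tool_pos: [0.6119, -0.1638, 0.0154]
orientation: [180.0, 0.0, -86.2]
force: [-0.6, -0.1, 0.2]
opening: 0.0417
gripper_force: 0.0
```

Scaled: -12 cm / 75 = -0.16, -9 cm / 75 = -0.12.

Emit:
send_rows:
  plan:
    - [[0,0,-0.0267,0,0,0],[0,0,-0.0667,0,0,0],[0,0,-0.12,0,0,0],[0,0,-0.16,0,0,0],[0,0,-0.16,0,0,0]]

```text
clock: 7.75
tool_pos: [0.6159, -0.1644, 0.143]
orientation: [-179.4, -0.1, -86.1]
force: [1.4, 0.2, 1.1]
opening: 0.0438
gripper_force: 0.0
```

```bash
python3 -c "
from h import *
s=snap('wrist','w3');print(ctrl.get_obs()['joint_pos'].round(1))
cv2.imwrite('pics/w3c.png',s['img'][100:300,150:400,::-1])
legs([(.57,0,.14,-43),(.5314,.1626,.10,0),(.5314,.1626,.008,0)])
print(w2px('w3',(.6128,-.1646,.055)),w2px('w3',(.6128,-.1646,.004)))
"
```

```text
[  2.6  20.4 -11.5   0.  -57.7   1.2]
now 7.8 [ 0.6144 -0.164   0.1398] [-1.7958e+02 -5.0000e-02 -8.6120e+01] open 0.0435 F 0.0
(0.57, 0, 0.14, -43) [-16.66   3.32  -0.06] [ -0.4  -0.2 -43.1] rows 6.0
(0.5314, 0.1626, 0.1, 0) [-13.91  -9.26   4.  ] [  0.   0. -43.] rows 6.0
(0.5314, 0.1626, 0.008, 0) [ 0.  -0.   9.2] [0. 0. 0.] rows 2.2
[256.7317391  198.72855334] [256.64262242 185.96711256]
```

View pics/w3c.png

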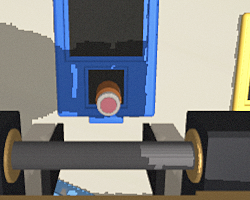

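The amber vial stands upright in the blue tray's small recess, with its cap at about (259,204), roughly 4 mm off centre. Next is the green roll.

Scaled: -16.7 cm / 75 = -0.2227, 3.3 cm / 75 = 0.044, -43.1 degrees / 90 = -0.4789.

Emit:
send_rows:
  plan:
    - [[-0.2227,0.044,0,-0.0044,-0.0022,-0.4789],[-0.2227,0.044,0,-0.0044,-0.0022,-0.4789],[-0.2227,0.044,0,-0.0044,-0.0022,-0.4789],[-0.2227,0.044,0,-0.0044,-0.0022,-0.4789],[-0.2227,0.044,0,-0.0044,-0.0022,-0.4789],[-0.2227,0.044,0,-0.0044,-0.0022,-0.4789],[-0.2227,0.044,0,-0.0044,-0.0022,-0.4789],[-0.2227,0.044,0,-0.0044,-0.0022,-0.4789]]
  fingers: 1

```text
clock: 8.47
tool_pos: [0.5674, 0.0006, 0.1349]
orientation: [179.7, 0.4, -43.2]
force: [0.2, 0.8, 1.1]
opening: 0.0867
gripper_force: 0.0
```

Scaled: -13.9 cm / 75 = -0.1853, -9.3 cm / 75 = -0.124, -43 degrees / 90 = -0.4778.

Emit:
send_rows:
  plan:
    - [[-0.1853,-0.124,0.0533,0,0,-0.4778],[-0.1853,-0.124,0.0533,0,0,-0.4778],[-0.1853,-0.124,0.0533,0,0,-0.4778],[-0.1853,-0.124,0.0533,0,0,-0.4778],[-0.1853,-0.124,0.0533,0,0,-0.4778],[-0.1853,-0.124,0.0533,0,0,-0.4778],[-0.1853,-0.124,0.0533,0,0,-0.4778],[-0.1853,-0.124,0.0533,0,0,-0.4778]]

```text
clock: 9.13
tool_pos: [0.5295, 0.1628, 0.0955]
orientation: [180.0, 0.5, -0.5]
force: [0.4, -0.3, -0.2]
opening: 0.0878
gripper_force: 0.0
```

```bash
python3 -c "
from h import *
s=snap('wrist','w4');print(ctrl.get_obs()['joint_pos'].round(1))
legs([(.5314,.1626,.008,0)])
for n in [(.5314,.1626,.019),(.5048,.0252,.015),(.498,.2536,.051)]: print(w2px('w4',n))
"
```

```text
[ 37.1  16.5 -24.   -0.4 -49.9  52.6]
now 9.1833 [0.5296 0.1626 0.0956] [179.99   0.46  -0.5 ] open 0.0879 F 0.0
(0.5314, 0.1626, 0.008, 0) [ 0.25 -0.    8.76] [ 0.   0.5 -0.5] rows 2.1
[253.26038374 198.51823564]
[416.39689132 226.24420651]
[129.90900608 254.91729065]
```

View pics/w4.png

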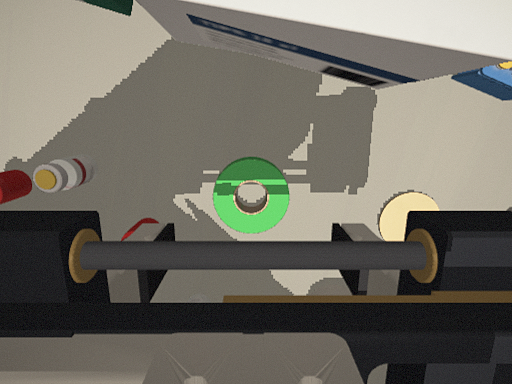

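```bash
python3 -c "
from h import *
for u,v in [(175,40),(300,72),(375,87)]: print('w4 base',px2w('w4',u,v,0).round(3))
for x,y in [(325,180),(440,215),(327,187),(417,217)]:
  u,v=(x+.5)*.64-.5,(y+.5)*.64-.5
  print([px2w('top0',u,v,z)[:2].round(3).tolist() for z in (0,.1)])
print(np.load('pics/w4.npz')['pose'][:3,3])
# box height: front top edge in top0 vs base in w4
"
```

```text
w4 base [0.653 0.222 0.   ]
w4 base [0.629 0.125 0.   ]
w4 base [0.618 0.065 0.   ]
[[0.691, 0.231], [0.662, 0.215]]
[[0.632, 0.033], [0.609, 0.035]]
[[0.679, 0.227], [0.651, 0.211]]
[[0.628, 0.072], [0.605, 0.071]]
[0.59521268 0.16247898 0.25351526]
```

The green roll is at (251,195), about 1.5 mm from the prediction. The box face is at x≈0.635, which leaves enough clearance.

Scaled: 8.8 cm / 75 = 0.1173, 8.2 cm / 75 = 0.1093, -0.5 degrees / 90 = -0.0056.

Emit:
send_rows:
  plan:
    - [[0.004,-0.0013,0.0333,0,0.0056,-0.0056],[0.004,-0.0013,0.0667,0,0.0056,-0.0056],[0.004,-0.0013,0.0933,0,0.0056,-0.0056],[0.004,-0.0013,0.1093,0,0.0056,-0.0056],[0.004,-0.0013,0.1173,0,0.0056,-0.0056],[0.004,-0.0013,0.1173,0,0.0056,-0.0056],[0.004,-0.0013,0.1173,0,0.0056,-0.0056]]

```text
clock: 9.77
tool_pos: [0.5323, 0.164, 0.0082]
orientation: [-180.0, -0.1, 0.3]
force: [0.6, 0.5, 0.1]
opening: 0.0878
gripper_force: 0.0
```

Emit:
send_rows:
  plan:
    - [[0,0,0,0,0,0],[0,0,0,0,0,0],[0,0,0,0,0,0],[0,0,0,0,0,0],[0,0,0,0,0,0],[0,0,0,0,0,0]]
  fingers: 0

```text
clock: 10.27
tool_pos: [0.5321, 0.1646, 0.0084]
orientation: [-180.0, -0.1, 0.5]
force: [-1.0, -0.8, 4.4]
opening: 0.0611
gripper_force: 30.0
```

```bash
python3 -c "
from h import *
legs([(.5314,.1626,.09,0),(.57,-.05,.11,-43),(.6178,-.232,.11,-86),(.6178,-.232,.013,-86)])
"
```

```text
now 10.2667 [0.5321 0.1646 0.0084] [-1.7997e+02 -1.0000e-01  4.6000e-01] open 0.0611 F 30.000988841056824
(0.5314, 0.1626, 0.09, 0) [-0.06  0.19 -8.16] [-0.  -0.1  0.5] rows 2.0
(0.57, -0.05, 0.11, -43) [ 3.86 21.26 -2.  ] [ 0. -0. 43.] rows 6.0
(0.6178, -0.232, 0.11, -86) [15.91 10.05  0.  ] [-0. -0. 43.] rows 6.0
(0.6178, -0.232, 0.013, -86) [ 0.  -0.   9.7] [0. 0. 0.] rows 2.3
```

Scaled: -8.2 cm / 75 = -0.1093, -5 cm / 75 = -0.0667, 0.5 degrees / 90 = 0.0056.

Emit:
send_rows:
  plan:
    - [[0,0.0027,-0.0267,0,0,0.0056],[0,0.0027,-0.0667,0,0,0.0056],[0,0.0027,-0.1093,0,0,0.0056],[0,0.0027,-0.1093,0,0,0.0056]]

```text
clock: 10.6
tool_pos: [0.535, 0.1641, 0.0958]
orientation: [-179.8, -0.5, 0.0]
force: [1.6, 1.0, -0.1]
opening: 0.061
gripper_force: 30.0
```

Scaled: 21.3 cm / 75 = 0.284, 3.9 cm / 75 = 0.052, 43 degrees / 90 = 0.4778.

Emit:
send_rows:
  plan:
    - [[0.052,0.284,-0.0267,0,0,0.4778],[0.052,0.284,-0.0267,0,0,0.4778],[0.052,0.284,-0.0267,0,0,0.4778],[0.052,0.284,-0.0267,0,0,0.4778],[0.052,0.284,-0.0267,0,0,0.4778],[0.052,0.284,-0.0267,0,0,0.4778],[0.052,0.284,-0.0267,0,0,0.4778],[0.052,0.284,-0.0267,0,0,0.4778]]

```text
clock: 11.27
tool_pos: [0.5704, -0.0515, 0.1096]
orientation: [-179.9, -0.0, -43.1]
force: [-0.3, 0.3, -0.9]
opening: 0.0611
gripper_force: 30.0
```

Scaled: 15.9 cm / 75 = 0.212, 10 cm / 75 = 0.1333, 43 degrees / 90 = 0.4778.

Emit:
send_rows:
  plan:
    - [[0.212,0.1333,0,0,0,0.4778],[0.212,0.1333,0,0,0,0.4778],[0.212,0.1333,0,0,0,0.4778],[0.212,0.1333,0,0,0,0.4778],[0.212,0.1333,0,0,0,0.4778],[0.212,0.1333,0,0,0,0.4778],[0.212,0.1333,0,0,0,0.4778],[0.212,0.1333,0,0,0,0.4778]]

```text
clock: 11.93
tool_pos: [0.6184, -0.2312, 0.1093]
orientation: [-180.0, 0.0, -85.7]
force: [-0.0, 0.6, -0.3]
opening: 0.061
gripper_force: 30.0
```

```bash
python3 -c "
from h import *
legs([(.6178,-.232,.025,-86),(.6178,-.232,.0125,-86)])
"
```

```text
now 11.9333 [ 0.6184 -0.2312  0.1093] [-1.7998e+02  3.0000e-02 -8.5680e+01] open 0.061 F 30.000616908073425
(0.6178, -0.232, 0.025, -86) [0.08 0.07 8.43] [-0.   0.   0.3] rows 2.0
(0.6178, -0.232, 0.0125, -86) [ 0.   -0.    1.25] [0. 0. 0.] rows 0.3
```

Scaled: 9.5 cm / 75 = 0.1267, 9.4 cm / 75 = 0.1253.

Emit:
send_rows:
  plan:
    - [[0.0013,0.0013,0.04,0,0,0],[0.0013,0.0013,0.08,0,0,0],[0.0013,0.0013,0.1067,0,0,0],[0.0013,0.0013,0.12,0,0,0],[0.0013,0.0013,0.1253,0,0,0],[0.0013,0.0013,0.1267,0,0,0],[0.0013,0.0013,0.1267,0,0,0],[0.0013,0.0013,0.1267,0,0,0]]

```text
clock: 12.6
tool_pos: [0.6188, -0.2332, 0.0164]
orientation: [-179.8, -0.0, -86.0]
force: [-0.2, -0.9, -0.0]
opening: 0.0612
gripper_force: 30.0
```

Scaled: 0.1 cm / 75 = 0.0013.

Emit:
send_rows:
  plan:
    - [[0,0,0.0013,0,0,0],[0,0,0.0013,0,0,0],[0,0,0.0013,0,0,0]]

```text
clock: 12.85
tool_pos: [0.618, -0.2334, 0.0146]
orientation: [-179.9, -0.0, -86.0]
force: [-0.5, -0.4, -1.0]
opening: 0.0614
gripper_force: 30.0
```

Scaled: 0.2 cm / 75 = 0.0027, 0.1 cm / 75 = 0.0013.

Emit:
send_rows:
  plan:
    - [[0,0,0.0013,0,0,0],[0,0,0.0027,0,0,0],[0,0,0.0027,0,0,0],[0,0,0.0027,0,0,0]]

```text
clock: 13.18
tool_pos: [0.6178, -0.2334, 0.0124]
orientation: [-179.9, -0.0, -86.0]
force: [-1.3, 0.2, 5.4]
opening: 0.0613
gripper_force: 30.0
```

Emit:
send_rows:
  plan:
    - [[0,0,0,0,0,0],[0,0,0,0,0,0],[0,0,0,0,0,0],[0,0,0,0,0,0],[0,0,0,0,0,0]]
  fingers: 0.9

```text
clock: 13.6
tool_pos: [0.6176, -0.2333, 0.0116]
orientation: [-180.0, 0.0, -86.1]
force: [0.9, -0.4, 0.8]
opening: 0.078
gripper_force: 0.0
```

Scaled: -12 cm / 75 = -0.16, -10 cm / 75 = -0.1333.

Emit:
send_rows:
  plan:
    - [[0,0,-0.0133,0,0,0],[0,0,-0.04,0,0,0],[0,0,-0.08,0,0,0],[0,0,-0.1333,0,0,0],[0,0,-0.16,0,0,0],[0,0,-0.16,0,0,0],[0,0,-0.16,0,0,0]]

```text
clock: 14.18
tool_pos: [0.6186, -0.2335, 0.1347]
orientation: [-179.7, -0.0, -86.0]
force: [-1.0, -0.3, -1.0]
opening: 0.0786
gripper_force: 0.0
```

```bash
python3 -c "
from h import *
s=snap('wrist','w5')
legs([(.52,.0,.14,-80),(.4221,.2137,.12,-75),(.4221,.2137,.011,-75)])
for n in [(.6128,-.1646,.055),(.6178,-.232,.023)]: print(w2px('w5',n))
"
```

```text
now 14.2333 [ 0.6176 -0.2333  0.133 ] [-1.7985e+02  1.0000e-02 -8.6060e+01] open 0.0788 F 0.0
(0.52, 0.0, 0.14, -80) [-23.94   8.13  -0.72] [-0.1  0.  -6.1] rows 6.1
(0.4221, 0.2137, 0.12, -75) [-22.75   5.93   2.  ] [-0.  0. -5.] rows 5.7
(0.4221, 0.2137, 0.011, -75) [ 0.  -0.  10.9] [0. 0. 0.] rows 2.6
[253.72827252 276.99163987]
[253.45789634 193.59753426]
```

View pics/w5.png

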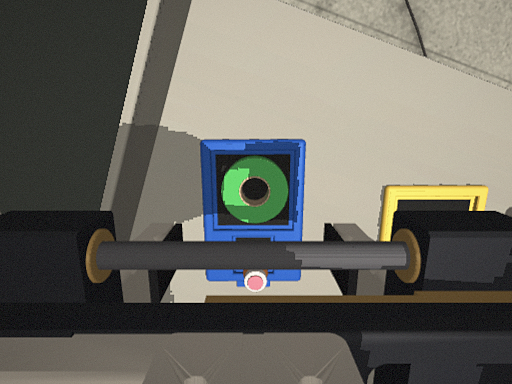

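The green roll lies flat in the large recess at (255,189), and the amber vial still stands at (256,283). On to the blue-capped vial.

Scaled: -23.9 cm / 75 = -0.3187, 8.1 cm / 75 = 0.108, -6 degrees / 90 = -0.0667.

Emit:
send_rows:
  plan:
    - [[-0.3187,0.108,-0.0093,0,0,-0.0667],[-0.3187,0.108,-0.0093,0,0,-0.0667],[-0.3187,0.108,-0.0093,0,0,-0.0667],[-0.3187,0.108,-0.0093,0,0,-0.0667],[-0.3187,0.108,-0.0093,0,0,-0.0667],[-0.3187,0.108,-0.0093,0,0,-0.0667],[-0.3187,0.108,-0.0093,0,0,-0.0667],[-0.3187,0.108,-0.0093,0,0,-0.0667]]
  fingers: 0.47

```text
clock: 14.9
tool_pos: [0.5191, 0.0014, 0.1385]
orientation: [-180.0, 0.0, -79.8]
force: [0.6, -0.1, 0.8]
opening: 0.0417
gripper_force: 0.0
```

Scaled: -22.8 cm / 75 = -0.304, 5.9 cm / 75 = 0.0787, -5 degrees / 90 = -0.0556.

Emit:
send_rows:
  plan:
    - [[-0.304,0.0787,0.0267,0,0,-0.0556],[-0.304,0.0787,0.0267,0,0,-0.0556],[-0.304,0.0787,0.0267,0,0,-0.0556],[-0.304,0.0787,0.0267,0,0,-0.0556],[-0.304,0.0787,0.0267,0,0,-0.0556],[-0.304,0.0787,0.0267,0,0,-0.0556],[-0.304,0.0787,0.0267,0,0,-0.0556],[-0.304,0.0787,0.0267,0,0,-0.0556]]

```text
clock: 15.57
tool_pos: [0.4225, 0.2142, 0.118]
orientation: [180.0, -0.1, -74.9]
force: [0.2, 0.3, -0.4]
opening: 0.0412
gripper_force: 0.0
```

```bash
python3 -c "
from h import *
s=snap('wrist','w6')
legs([(.4221,.2137,.011,-75)])
for n in [(.4221,.2137,.051),(.4388,.2729,.051)]: print(w2px('w6',n))
"
```

```text
now 15.6167 [0.4228 0.2134 0.1181] [ 1.7998e+02 -7.0000e-02 -7.5020e+01] open 0.0414 F 0.0
(0.4221, 0.2137, 0.011, -75) [-0.06  0.06 10.71] [ 0.  -0.1 -0. ] rows 2.6
[252.64328862 204.83962178]
[214.46633732 266.55115432]
```

View pics/w6.png

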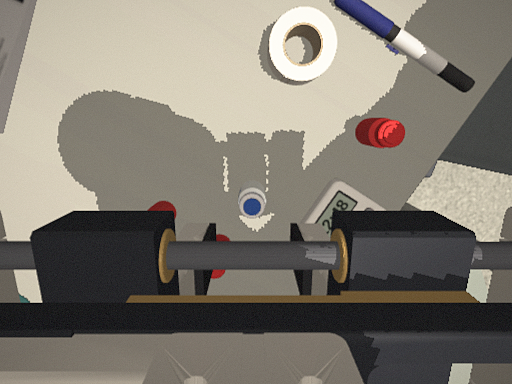

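The blue cap is at (252,207), against a prediction of (253,205). The timer at (320,190) and the red look-alike at (222,257) are clear of the fingers.

Scaled: 10.7 cm / 75 = 0.1427, 10.4 cm / 75 = 0.1387.

Emit:
send_rows:
  plan:
    - [[-0.0027,0.0013,0.04,0,0,0],[-0.0027,0.0013,0.08,0,0,0],[-0.0027,0.0013,0.1067,0,0,0],[-0.0027,0.0013,0.1267,0,0,0],[-0.0027,0.0013,0.1387,0,0,0],[-0.0027,0.0013,0.1427,0,0,0],[-0.0027,0.0013,0.1427,0,0,0],[-0.0027,0.0013,0.1427,0,0,0]]

```text
clock: 16.28
tool_pos: [0.4221, 0.2154, 0.0123]
orientation: [-179.9, 0.0, -75.1]
force: [-0.6, -0.2, 0.2]
opening: 0.0413
gripper_force: 0.0
```

Emit:
send_rows:
  plan:
    - [[0,0,0,0,0,0],[0,0,0,0,0,0],[0,0,0,0,0,0],[0,0,0,0,0,0],[0,0,0,0,0,0],[0,0,0,0,0,0]]
  fingers: 0

```text
clock: 16.78
tool_pos: [0.4217, 0.216, 0.0124]
orientation: [-179.9, 0.0, -75.0]
force: [-1.8, -0.4, 7.3]
opening: 0.023
gripper_force: 30.0
```

```bash
python3 -c "
from h import *
legs([(.4221,.2137,.13,-75),(.45,.05,.13,-80),(.431,-.133,.13,-86),(.431,-.133,.017,-86)])
"
```

```text
now 16.7833 [0.4217 0.216  0.0124] [-1.7988e+02  2.0000e-02 -7.5020e+01] open 0.023 F 30.002051889896393
(0.4221, 0.2137, 0.13, -75) [  0.23  -0.   -11.76] [-0.1  0.  -0. ] rows 2.8
(0.45, 0.05, 0.13, -80) [16.53  1.54  0.  ] [ 0. -0.  5.] rows 4.0
(0.431, -0.133, 0.13, -86) [17.69  5.05  0.  ] [ 0. -0.  6.] rows 4.4
(0.431, -0.133, 0.017, -86) [ 0.  -0.  11.3] [0. 0. 0.] rows 2.7
```

Emit:
send_rows:
  plan:
    - [[0,0,-0.0267,0,0,0],[0,0,-0.0667,0,0,0],[0,0,-0.1133,0,0,0],[0,0,-0.1573,0,0,0],[0,0,-0.1573,0,0,0]]

```text
clock: 17.2
tool_pos: [0.424, 0.2181, 0.1361]
orientation: [-179.4, 0.2, -75.0]
force: [1.6, 0.6, 0.4]
opening: 0.0233
gripper_force: 30.0
```

Scaled: 16.7 cm / 75 = 0.2227, 5.5 cm / 75 = 0.0733, 5 degrees / 90 = 0.0556.

Emit:
send_rows:
  plan:
    - [[0.0267,0.0027,0,0,0,0.0556],[0.0733,0.0067,0,0,0,0.0556],[0.2227,0.02,0,0,0,0.0556],[0.2227,0.02,0,0,0,0.0556],[0.2227,0.02,0,0,0,0.0556],[0.2227,0.02,0,0,0,0.0556],[0.2227,0.02,0,0,0,0.0556]]

```text
clock: 17.78
tool_pos: [0.4497, 0.0489, 0.1297]
orientation: [-179.9, 0.0, -80.2]
force: [0.2, -0.1, 0.3]
opening: 0.0229
gripper_force: 30.0
```

Scaled: 17.7 cm / 75 = 0.236, 5 cm / 75 = 0.0667, 6 degrees / 90 = 0.0667.

Emit:
send_rows:
  plan:
    - [[0.236,0.0667,0,0,0,0.0667],[0.236,0.0667,0,0,0,0.0667],[0.236,0.0667,0,0,0,0.0667],[0.236,0.0667,0,0,0,0.0667],[0.236,0.0667,0,0,0,0.0667],[0.236,0.0667,0,0,0,0.0667],[0.236,0.0667,0,0,0,0.0667]]

```text
clock: 18.37
tool_pos: [0.4312, -0.1328, 0.1296]
orientation: [-179.9, 0.0, -86.1]
force: [-0.2, -1.1, 0.2]
opening: 0.0226
gripper_force: 30.0
```

```bash
python3 -c "
from h import *
s=snap('wrist','w7')
legs([(.431,-.133,.017,-86)])
for n in [(.431,-.1332,.004),(.4357,-.2005,.004)]: print(w2px('w7',n))
"
```

```text
now 18.4167 [ 0.4315 -0.1322  0.1297] [-1.7993e+02  1.0000e-02 -8.6070e+01] open 0.0227 F 29.99995619058609
(0.431, -0.133, 0.017, -86) [ 0.08  0.07 11.27] [-0.1  0.  -0.1] rows 2.7
[252.55391186 188.13887174]
[252.31193878 116.26898949]
```

View pics/w7.png

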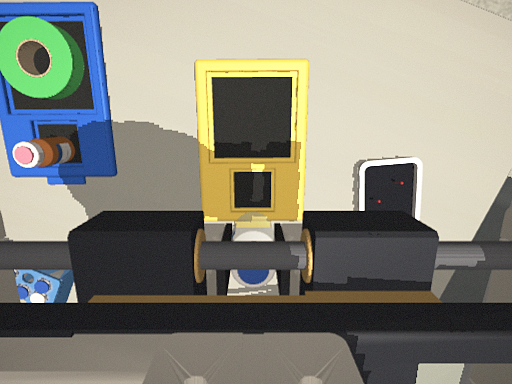

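The yellow tray's small recess is at (252,187), as predicted, with the vial above it. Lowering.

Scaled: 11.2 cm / 75 = 0.1493, 11 cm / 75 = 0.1467.

Emit:
send_rows:
  plan:
    - [[0.0013,0.0013,0.0467,0,0,0],[0.0013,0.0013,0.0933,0,0,0],[0.0013,0.0013,0.12,0,0,0],[0.0013,0.0013,0.1373,0,0,0],[0.0013,0.0013,0.1467,0,0,0],[0.0013,0.0013,0.1493,0,0,0],[0.0013,0.0013,0.1493,0,0,0],[0.0013,0.0013,0.1493,0,0,0]]

```text
clock: 19.08
tool_pos: [0.4313, -0.1331, 0.0184]
orientation: [-179.9, 0.0, -86.0]
force: [-0.4, 0.4, -0.4]
opening: 0.0229
gripper_force: 30.0
```

Emit:
send_rows:
  plan:
    - [[0,0,0.0013,0,0,0],[0,0,0.0013,0,0,0],[0,0,0.0013,0,0,0]]

```text
clock: 19.33
tool_pos: [0.4308, -0.1337, 0.0173]
orientation: [-179.9, 0.0, -86.1]
force: [1.1, 0.4, -0.4]
opening: 0.0227
gripper_force: 30.0
```

Scaled: 0.1 cm / 75 = 0.0013.

Emit:
send_rows:
  plan:
    - [[0,0,0.0013,0,0,0],[0,0,0.0013,0,0,0],[0,0,0.0013,0,0,0]]

```text
clock: 19.58
tool_pos: [0.4308, -0.1338, 0.0163]
orientation: [-179.9, -0.0, -86.0]
force: [-1.5, 1.6, 7.6]
opening: 0.0228
gripper_force: 30.0
```

Emit:
send_rows:
  plan:
    - [[0,0,0,0,0,0],[0,0,0,0,0,0],[0,0,0,0,0,0],[0,0,0,0,0,0]]
  fingers: 0.5

```text
clock: 19.92
tool_pos: [0.4303, -0.1337, 0.0156]
orientation: [-179.9, 0.0, -86.1]
force: [0.5, 0.1, 0.5]
opening: 0.042
gripper_force: 0.0
```

Scaled: -12 cm / 75 = -0.16, -9 cm / 75 = -0.12.

Emit:
send_rows:
  plan:
    - [[0,0,-0.02,0,0,0],[0,0,-0.0667,0,0,0],[0,0,-0.12,0,0,0],[0,0,-0.16,0,0,0],[0,0,-0.16,0,0,0],[0,0,-0.16,0,0,0]]

```text
clock: 20.42
tool_pos: [0.4315, -0.1336, 0.1376]
orientation: [-179.7, 0.0, -86.1]
force: [0.1, -0.6, -0.6]
opening: 0.0438
gripper_force: 0.0
```

```bash
python3 -c "
from h import *
s=snap('wrist','w8')
cv2.imwrite('pics/w8c.png',s['img'][100:300,150:400,::-1])
legs([(.4165,.0878,.12,-88),(.4165,.0878,.009,-88)])
for n in [(.431,-.1332,.004),(.431,-.1332,.055)]: print(w2px('w8',n)-[150,100])
"
```

```text
now 20.4667 [ 0.4303 -0.1336  0.1361] [-1.7985e+02  3.0000e-02 -8.6070e+01] open 0.0438 F 0.0
(0.4165, 0.0878, 0.12, -88) [-22.18  -0.13   1.62] [-0.2  0.   1.9] rows 5.3
(0.4165, 0.0878, 0.009, -88) [-0.  -0.  11.1] [0. 0. 0.] rows 2.7
[103.369044    87.15065446]
[103.10036478 100.56980574]
```

View pics/w8c.png

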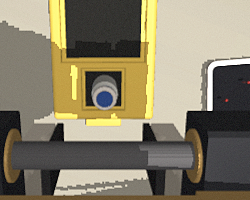

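The blue-capped vial stands centred in the yellow tray's small recess, cap at crop (104,100) as predicted. Now the cream roll.

Scaled: -22.2 cm / 75 = -0.296, 1.6 cm / 75 = 0.0213, 1.9 degrees / 90 = 0.0211.

Emit:
send_rows:
  plan:
    - [[-0.296,-0.0013,0.0213,-0.0022,0,0.0211],[-0.296,-0.0013,0.0213,-0.0022,0,0.0211],[-0.296,-0.0013,0.0213,-0.0022,0,0.0211],[-0.296,-0.0013,0.0213,-0.0022,0,0.0211],[-0.296,-0.0013,0.0213,-0.0022,0,0.0211],[-0.296,-0.0013,0.0213,-0.0022,0,0.0211],[-0.296,-0.0013,0.0213,-0.0022,0,0.0211],[-0.296,-0.0013,0.0213,-0.0022,0,0.0211]]
  fingers: 1

```text
clock: 21.13
tool_pos: [0.415, 0.0881, 0.1184]
orientation: [179.7, -0.1, -87.8]
force: [-0.3, -0.6, -0.3]
opening: 0.0864
gripper_force: 0.0
```

```bash
python3 -c "
from h import *
s=snap('wrist','w9')
legs([(.4165,.0878,.009,-88)])
print(px2w('w6',302,44,.032),w2px('w9',(.4165,.0878,.032)))
"
```

```text
now 21.1833 [0.4152 0.0874 0.1186] [ 1.7973e+02 -8.0000e-02 -8.7890e+01] open 0.087 F 0.0
(0.4165, 0.0878, 0.009, -88) [-0.05 -0.19 10.96] [ 0.3 -0.1  0.1] rows 2.6
[0.41743466 0.08893462 0.032     ] [249.71868662 198.67825838]
```

View pics/w9.png

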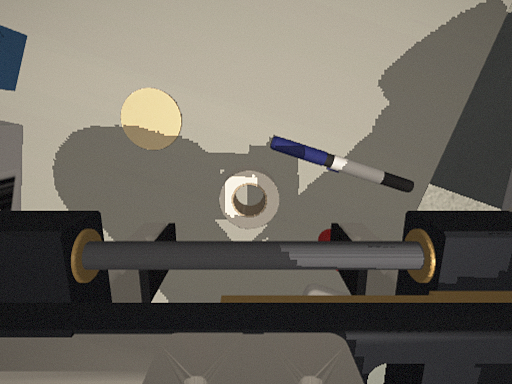

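The cream roll is at (249,199), as predicted. The pen, the red vial and the dish are clear.

Scaled: 10.9 cm / 75 = 0.1453, 10.5 cm / 75 = 0.14, 0.3 degrees / 90 = 0.0033.

Emit:
send_rows:
  plan:
    - [[-0.0013,-0.0027,0.04,0.0033,0,0],[-0.0013,-0.0027,0.08,0.0033,0,0],[-0.0013,-0.0027,0.1067,0.0033,0,0],[-0.0013,-0.0027,0.1267,0.0033,0,0],[-0.0013,-0.0027,0.14,0.0033,0,0],[-0.0013,-0.0027,0.1453,0.0033,0,0],[-0.0013,-0.0027,0.1453,0.0033,0,0],[-0.0013,-0.0027,0.1453,0.0033,0,0]]
  fingers: 0.85

```text
clock: 21.85
tool_pos: [0.4177, 0.0882, 0.0108]
orientation: [-179.9, -0.0, -88.0]
force: [0.7, 0.1, 0.1]
opening: 0.0742
gripper_force: 0.0
```

Emit:
send_rows:
  plan:
    - [[0,0,0,0,0,0],[0,0,0,0,0,0],[0,0,0,0,0,0],[0,0,0,0,0,0],[0,0,0,0,0,0],[0,0,0,0,0,0]]
  fingers: 0

```text
clock: 22.35
tool_pos: [0.4179, 0.0891, 0.0111]
orientation: [-179.8, 0.0, -87.9]
force: [-1.6, 0.4, 5.1]
opening: 0.0504
gripper_force: 30.0
```

```bash
python3 -c "
from h import *
legs([(.4165,.0878,.13,-88),(.4357,-.2003,.13,-86),(.4357,-.2003,.014,-86)])
"
```

```text
now 22.35 [0.4179 0.0891 0.0111] [-1.798e+02  3.000e-02 -8.794e+01] open 0.0504 F 30.00514715909958
(0.4165, 0.0878, 0.13, -88) [  0.12   0.1  -11.89] [-0.2  0.   0.1] rows 2.9
(0.4357, -0.2003, 0.13, -86) [28.86 -0.91 -0.  ] [ 0.  0. -2.] rows 6.9
(0.4357, -0.2003, 0.014, -86) [ 0.  -0.  11.6] [0. 0. 0.] rows 2.8
```

Scaled: -11.9 cm / 75 = -0.1587, -8.5 cm / 75 = -0.1133.

Emit:
send_rows:
  plan:
    - [[0,0,-0.0267,0,0,0],[0,0,-0.0667,0,0,0],[0,0,-0.1133,0,0,0],[0,0,-0.1587,0,0,0],[0,0,-0.1587,0,0,0]]

```text
clock: 22.77
tool_pos: [0.4205, 0.0907, 0.1358]
orientation: [-179.3, 0.3, -87.9]
force: [1.8, 1.2, -0.4]
opening: 0.0501
gripper_force: 30.0
```

Scaled: 29 cm / 75 = 0.3867, -0.9 cm / 75 = -0.012, -2 degrees / 90 = -0.0222.

Emit:
send_rows:
  plan:
    - [[0.3867,-0.012,0,0,0,-0.0222],[0.3867,-0.012,0,0,0,-0.0222],[0.3867,-0.012,0,0,0,-0.0222],[0.3867,-0.012,0,0,0,-0.0222],[0.3867,-0.012,0,0,0,-0.0222],[0.3867,-0.012,0,0,0,-0.0222],[0.3867,-0.012,0,0,0,-0.0222],[0.3867,-0.012,0,0,0,-0.0222]]

```text
clock: 23.43
tool_pos: [0.4364, -0.2061, 0.1293]
orientation: [-179.9, -0.0, -86.3]
force: [0.6, 1.6, -0.1]
opening: 0.0502
gripper_force: 30.0
```

```bash
python3 -c "
from h import *
legs([(.4357,-.2003,.0155,-86)])
"
```

```text
now 23.4333 [ 0.4364 -0.2061  0.1293] [-1.7987e+02 -4.0000e-02 -8.6250e+01] open 0.0502 F 29.997715651988983
(0.4357, -0.2003, 0.0155, -86) [-0.59  0.05 11.38] [-0.1 -0.  -0.3] rows 2.7
```

Scaled: 11.3 cm / 75 = 0.1507, 11.1 cm / 75 = 0.148.

Emit:
send_rows:
  plan:
    - [[-0.0013,0.0013,0.0467,0,0,0],[-0.0013,0.0013,0.0933,0,0,0],[-0.0013,0.0013,0.12,0,0,0],[-0.0013,0.0013,0.14,0,0,0],[-0.0013,0.0013,0.148,0,0,0],[-0.0013,0.0013,0.1507,0,0,0],[-0.0013,0.0013,0.1507,0,0,0],[-0.0013,0.0013,0.1507,0,0,0]]

```text
clock: 24.1
tool_pos: [0.4367, -0.1996, 0.0175]
orientation: [-179.8, -0.0, -85.9]
force: [-0.7, 0.4, -0.1]
opening: 0.0502
gripper_force: 30.0
```

Scaled: 0.1 cm / 75 = 0.0013.

Emit:
send_rows:
  plan:
    - [[0,0,0.0013,0,0,0],[0,0,0.0013,0,0,0],[0,0,0.0013,0,0,0]]

```text
clock: 24.35
tool_pos: [0.4364, -0.1996, 0.0164]
orientation: [-179.8, -0.0, -85.9]
force: [0.4, 0.6, 0.3]
opening: 0.0504
gripper_force: 30.0
```

Emit:
send_rows:
  plan:
    - [[0,0,0.0013,0,0,0],[0,0,0.0013,0,0,0],[0,0,0.0013,0,0,0]]

```text
clock: 24.6
tool_pos: [0.4364, -0.1997, 0.0151]
orientation: [-179.8, -0.0, -85.9]
force: [0.2, 1.8, 4.8]
opening: 0.0504
gripper_force: 30.0
```

Emit:
send_rows:
  plan:
    - [[0,0,0,0,0,0],[0,0,0,0,0,0],[0,0,0,0,0,0],[0,0,0,0,0,0],[0,0,0,0,0,0]]
  fingers: 0.8

```text
clock: 25.02
tool_pos: [0.4359, -0.1997, 0.0146]
orientation: [-179.9, 0.0, -86.0]
force: [0.7, 0.7, -0.4]
opening: 0.0697
gripper_force: 0.0
```

Emit:
send_rows:
  plan:
    - [[0,0,-0.0133,0,0,0],[0,0,-0.04,0,0,0],[0,0,-0.08,0,0,0],[0,0,-0.1333,0,0,0],[0,0,-0.1867,0,0,0],[0,0,-0.2133,0,0,0],[0,0,-0.2133,0,0,0]]

```text
clock: 25.6
tool_pos: [0.4384, -0.2003, 0.18]
orientation: [-179.3, -0.1, -85.9]
force: [1.6, -0.5, -0.8]
opening: 0.0701
gripper_force: 0.0
```

Scaled: -22 cm / 75 = -0.2933.

Emit:
send_rows:
  plan:
    - [[-0.2933,0,0,0,0,0],[-0.2933,0,0,0,0,0],[-0.2933,0,0,0,0,0],[-0.2933,0,0,0,0,0],[-0.2933,0,0,0,0,0],[-0.2933,0,0,0,0,0],[-0.2933,0,0,0,0,0],[-0.2933,0,0,0,0,0]]

```text
clock: 26.27
tool_pos: [0.4197, 0.0205, 0.1744]
orientation: [-179.9, -0.0, -85.8]
force: [-1.1, -0.4, 0.0]
opening: 0.0703
gripper_force: 0.0
```

```bash
python3 - <<'E'
from h import *
s=snap('top','top1')
im=s['img'][115:240,325:415,::-1]
cv2.imwrite('pics/c3.png',cv2.resize(im,None,fx=4.8,fy=4.8,interpolation=cv2.INTER_CUBIC))
for n,p in [('amber',(.6128,-.1646,.055)),('bluec',(.431,-.1332,.055)),('green',(.6178,-.232,.023)),('cream',(.4357,-.2005,.036))]:
    print(n,((w2px('top1',p)-[325,115]+.5)*4.8).round(1))
legs([])
E
```

```text
amber [173.7 125.1]
bluec [115.5 472.4]
green [286.3 130.1]
cream [237.7 466.7]
now 26.3167 [0.4197 0.0197 0.1744] [-1.7987e+02 -1.0000e-02 -8.5890e+01] open 0.07 F 0.0
```

View pics/c3.png

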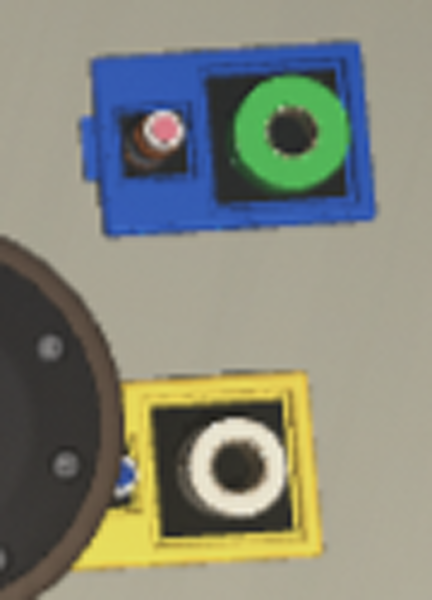

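The top crop shows all four pieces seated:
- **Amber vial:** cap at (164,129), about 5 mm from centre, within the 11 mm limit.
- **Green roll:** at (291,131), about 2.5 mm off.
- **Cream roll:** at (238,467), on centre.
- **Blue-capped vial:** partly hidden here by the arm, with its visible edge near (125,476). The earlier wrist view showed it centred.

The arm is clear, so I'm handing in.

```bash
python3 -c "
from h import *
print(ctrl.close_job())"
```

```text
the job is handed in; nothing more can be done
None
```

Both kits are made up and the job is handed in at about 26 s of the 102 s limit: all four pieces measured within tolerance in their recesses, no vial tipped, and the yellow-capped vial and petri dish were never handled.

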